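Open the casting mould, lift the buckle out and hold it level for inspection

ROBOT

A 6-joint arm with a two-finger parallel gripper is mounted at the origin on a cart in front of the work surface, level with it; the furniture and walls round the work are solid. World frame = base frame: x ahead of the robot, y to its left, z up, the work surface at z = 0. Lengths are in m, angles in rad, forces in N, time in s.
With the tool pointing down it reaches from about 0.35 to 0.975 m from the base axis. Payload 4.9 kg.
Tool frame: the origin (TCP) lies on the centre line of the jaws, within the pads' length; the fingertips stand manip.tip_reach ahead of it and the grasp point (between the pads) is the TCP (manip.tip_reach is the distance from the TCP to the fingertips, in m); z points along the fingers, y is the line along which they close (so a half turn about z gives the same grasp; the last joint's range is limited). The gripper opens to 85 mm and grips with 20 to 120 N. Pads are 22 mm wide; open, the fingers measure 114 mm over their backs; the gripper's body (76 mm by 85 mm) begins 54 mm behind the grasp point. The pads swing forward as they close: fully open they stand 13 mm farther back than shut.
Start: joints at [1.228, 0.053, 1.613, -0, 1.476, -0.119], TCP at [0.139, 0.609, 0.25] pointing down, gripper open.
Joint ranges: [-3.01, 3.01], [-1.01, 2.22], [0.06, 2.58], [-1.02, 4.17], [0.09, 2.62], [-3.14, 3.14]. Speed limits (rad/s): [2.57, 2.57, 3.14, 3.14, 3.14, 3.14].

INTERFACE

Orientations are given as a unit quaternion [w, x, y, z].
In Python, from plant import manip gives the robot as it stands. The module is installed in compiled form; this text tells all that it offers.
- The arm moves only by the tool move_arm, never from a script. Its argument "rows" is a list of rows, each a list of 7 numbers: the shift along the tool's x, y, z in cm, then the turn, a rotation vector about the tool's x, y, z in degrees, then the opening, from -1 (shut) to 1 (fully open). In form: [[tx, ty, tz, ax, ay, az, jaw], ...]. A call has 1 to 20 rows; each row shifts and turns the commanded pose from where the row before left it, along the tool's axes as they then stand; what a row does not reach is not made up. A row lasts 1/12 s, in which the tool goes at most 41.7 mm and 7.16 degrees, less where a joint would pass 70% of its speed; a pose out of reach is approached as far as the arm can. A call is refused whole if a number of a shift passes 4.17 or a number of a turn 7.16, either way. A call with a gripper value outside its range is refused whole. The fingers move at their own pace and stop on an object; the grip force is fixed at half the most. Time passes only in rows, so rows that do not move let the fingers close. It gives the time, the measured TCP pose, the force, the opening and the grip force at its end, in the units of the state.
- manip.state(): the state, without advancing time (a new reading comes with each control period).
- manip.grab_frame(name): name is "scene" or "top"; returns a dict with "img" (384x512x3 uint8, blue, green, red), "mtx" (3x3 intrinsics, pixels), "k1" (the pictures are not rectified: a ray, as slopes to the right and down, at radius r is drawn at 1 + k1 r^2 times it, then the intrinsics apply), "R" (3x3) and "t" (3): a world point X has camera coordinates R X + t. Camera axes: x right, y down, z forward; pixel columns grow to the right and rows downward; lengths in m; the calibration is good to about 2 mm. A picture is of the moment at which its call begins. There is no depth.
- manip.job_done(): hands the job in; it is judged then, once.
The state is a dict: "time": time; "joint_pos": joint angles; "joint_vel": joint speeds; "joint_efforts": joint torques, N m; "tool_pos": TCP position; "tool_rot": TCP orientation; "contact_force": force on the tool from outside, world axes, zero at the start; "ft_torque": the same for the moment, N m; "gripper_width": opening from 0.0 (shut) to 1.0 (fully open); "grasp_force": force on a finger pad.
Only numpy, scipy, OpenCV 4.12 (cv2) and the standard library are available. Lean on these libraries where they do the work, as an engineer would, in place of code of your own. Each camera call takes 0.05 s, during which the arm holds its last target. There are 200 camera calls.

TASK

Swing the lid of the hinged steel mould right up and back so that it stands open, then take the brass buckle casting out of the cavity, straight up and level. Finish holding it in the gripper, level and quite still, at least 10 cm above the mould's lower half, so that I can inspect its underside; do not put it down or let go, leave the lid standing open, and leave the other things on the bench where they are.

Things in the scene. Friction and masses are not known exactly. Their poses are not given: they have to be found in the camera images.
- mould: Dark steel hinged casting mould screwed to the bench: lower half 120 (x) x 130 (y) mm, its flat upper face 30 mm above the bench, on a grey foot plate 160 x 150 x 6 mm. Origin on the bench under the middle of the lower half, z up, +x from the front (handle, pouring gate) to the hinge at the back. Three locating dowels stand 4 mm above the face near its front corners and back edge.
- cavity (a point): Middle of the cavity floor in the mould's lower half: 7 mm in front of the mould's origin, 24.5 mm above the bench. Axes as the mould. The cavity is 5.5 mm deep and follows the casting's outline with 2 mm clearance. On both sides (+y, -y), centred on this point, a tong slot 42 mm long (along x), open to the outside, floor 10 mm above the bench, bares the middle of the casting's long sides.
- mould_hinge (a point): Point on the hinge axis of the lid, in the middle: 66 mm behind the mould's origin (+x), 30 mm above the bench. The axis runs along the mould's y. The point has the mould's axes.
- lid (a joint): Lid angle in rad: 0 shut, 2.0 end stop (leaning back past upright). It may start slightly ajar. The hinge is stiff with friction: the lid stays where it is left; raising it takes about 3 N at the handle. The lid is a steel plate 120 x 130 x 14 mm, ribs on top to 19 mm, with a recess below over the upper part of the casting.
- lid_handle (a point): Middle of the lid's handle: round black bar, 10 mm diameter, along the mould's y, 74 mm clear between end rings, on two thin arms. Lid shut: 88 mm in front of the mould's origin (-x), 62 mm above the bench, 18 mm above the lid's top, 28 mm ahead of its edge. It runs round the hinge axis at 157 mm radius and can turn in fingers that pinch it across.
- casting: Loose brass buckle casting: frame 70 (its x) x 50 (its y) x 13 mm, cut corners, frame bars 9 mm wide, a middle bar (along y, 8 wide, 10 high), a 16 mm sprue at the front (-x) end; 0.13 to 0.21 kg, balance within 3 mm of its centre. Origin: centre of the underside, z up. Seated, its upper 7.5 mm stand proud of the face; the middle of its long sides (50 mm across) is free in the tong slots.
- drill_tin: Bystander: green lidded tin 56 x 90 x 20 mm, right rear. Origin at the centre of its underside.
- calipers: Bystander: steel calipers 52 x 155 x 6 mm, at the right. Origin at the centre of the underside.
- dropper_bottle: Bystander: small brown dropper bottle, 33 mm in diameter, 102 mm high, left rear. Origin at the centre of its underside.
- cutters: Bystander: black-handled cutting pliers 39 x 138 x 11 mm, at the right. Origin at the centre of the underside.
- eye_loupe: Bystander: small loupe 26 x 30 x 15 mm, at the left. Origin at the centre of its underside.
There are look-alikes about, which are no part of the job. Of the things that look like the mould, the larger one is meant.

How it is judged:
On the way, in this order (a step that is already met when the one before it is completed fails the run):
1. the lid stands open while the casting still lies in its cavity (value of joint lid above 1.4 rad and distance of casting from where it was at the start of the episode below 0.02 m), for 0.2 s.
2. the casting has come up out of the cavity, level, in the fingers (height (world z) of casting above 0.045 m and angle between casting's own z axis and vertical below 0.3 rad and contact force between the fingers and casting above 0.5 N and contact force between casting and mould below 0.1 N), for 0.1 s.
At the end, for the whole second after the job is handed in: The casting is held by the fingers alone, its underside more than 125 mm above the bench (95 mm above the mould's lower half), level within 0.14 rad (8 degrees), slower than 0.02 m/s and 0.15 rad/s, touching no part of the mould or its lid, and the lid stands at more than 1.4 rad (height (world z) of casting above 0.125 m and angle between casting's own z axis and vertical below 0.14 rad and linear speed of casting below 0.02 m/s and angular speed of casting below 0.15 rad/s and contact force between the fingers and casting above 0.5 N and contact force between casting and mould below 0.1 N and value of joint lid above 1.4 rad); the arm keeps its last pose, push and grip.
It fails at once if the casting is tipped by more than 0.5 rad (angle between casting's own z axis and vertical above 0.5 rad).
It fails at once if a bystander is moved by more than 40 mm (distance of any of drill_tin, calipers, dropper_bottle, cutters, eye_loupe from where it was at the start of the episode above 0.04 m).
It also fails if it takes over 48 s, if anything falls off the work surface, if the arm or the gripper's body presses on something with over 40 N, if the wrist force passes 120 N, or if a joint passes its speed limit or range.

## Working session

There is one attempt and no reset: what is moved stays moved. The work goes in short steps, Python scripts to look and compute and a tool call to move; the robot and the scene stay as the last step left them, time stands still between calls to the robot, and variables do not carry over. Pictures are saved under pics/ and viewed, at most 10 in all, crops included, and the job is handed in when it is done.

Besides the shell and the picture viewer there is one more tool, called by a JSON object that holds its "op" and its "data", one argument or row to a line. move_arm: Moves the arm, as the interface text tells. Its arguments: {"type":"object","properties":{"rows":{"type":"array","items":{"type":"array","items":{"type":"number"}}}},"required":["rows"]}

```bash
mkdir -p pics; python3 - <<'E'
from plant import manip
import cv2,pickle
print(manip.state(), manip.tip_reach)
for n in("scene","top"):
    f=manip.grab_frame(n); cv2.imwrite(f"pics/{n}0.png",cv2.resize(f["img"],(800,600),interpolation=cv2.INTER_CUBIC)); pickle.dump(f,open(n+"0.pkl","wb"))
    print(n,f["mtx"],f["k1"],f["R"],f["t"])
E
```

```text
{'time': 0.0, 'joint_pos': array([ 1.22802127e+00,  5.33683465e-02,  1.61428650e+00, -2.21665685e-05,
        1.47602051e+00, -1.18992255e-01]), 'joint_vel': array([-0.0001775 ,  0.0012563 , -0.00210565, -0.00087244, -0.00038966,
       -0.00089487]), 'joint_efforts': array([-3.46499975e-03, -3.93684018e+01, -3.70174885e+01, -2.84876332e-04,
        7.03864556e-03,  6.61520076e-06]), 'tool_pos': array([0.13850162, 0.60885869, 0.24906035]), 'tool_rot': array([-2.27560978e-04,  1.11656959e-01,  9.93746265e-01, -1.01624370e-03]), 'contact_force': array([ 0.33500023, -0.13112432,  0.16647347]), 'ft_torque': array([ 0.02463293,  0.00717327, -0.04500192]), 'grasp_force': 0.0, 'gripper_width': 0.9967428411342846} 0.019
scene [[494.80993074   0.         253.96015906]
 [  0.         494.80993074 193.91498002]
 [  0.           0.           1.        ]] 0.04674227814033162 [[-0.98662543  0.16251616 -0.01259968]
 [ 0.134787    0.76992591 -0.62373596]
 [-0.09166635 -0.61709204 -0.78153355]] [0.52801878 0.02313376 1.72585005]
top [[439.66227508   0.         258.99618454]
 [  0.         439.66227508 190.54621991]
 [  0.           0.           1.        ]] -0.10192738138878414 [[ 2.93145567e-02 -9.99570236e-01 -2.76302752e-05]
 [-9.93787374e-01 -2.91419926e-02 -1.07412289e-01]
 [ 1.07365322e-01  3.17620226e-03 -9.94214564e-01]] [-0.08626843  0.52773318  1.16379291]
```

View pics/scene0.png

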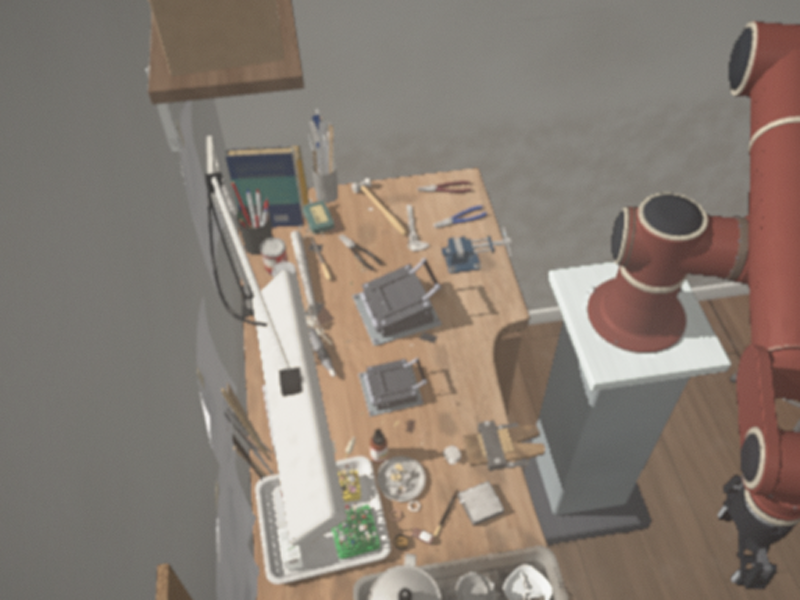

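View pics/top0.png

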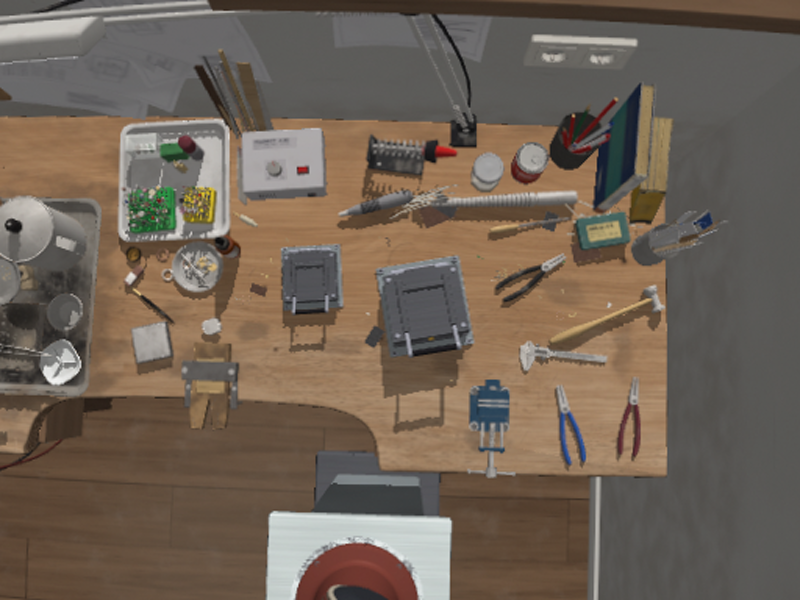

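Both views show the large mould: about (425,310) in the top picture and (400,300) in the scene picture, both at 800x600. Its handle faces the robot. Next I'll zoom in.

```bash
python3 - <<'E'
import cv2,pickle,numpy as np
a=pickle.load(open("top0.pkl","rb"))["img"][155:240,230:315]
b=pickle.load(open("scene0.pkl","rb"))["img"][155:235,215:300]
a=cv2.resize(a,(595,595),interpolation=cv2.INTER_CUBIC)
cv2.imwrite("pics/c_top.png",a)
b=cv2.resize(b,(595,560),interpolation=cv2.INTER_CUBIC)
cv2.imwrite("pics/c_scene.png",b)
E
```

```text
(no output)
```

View pics/c_top.png

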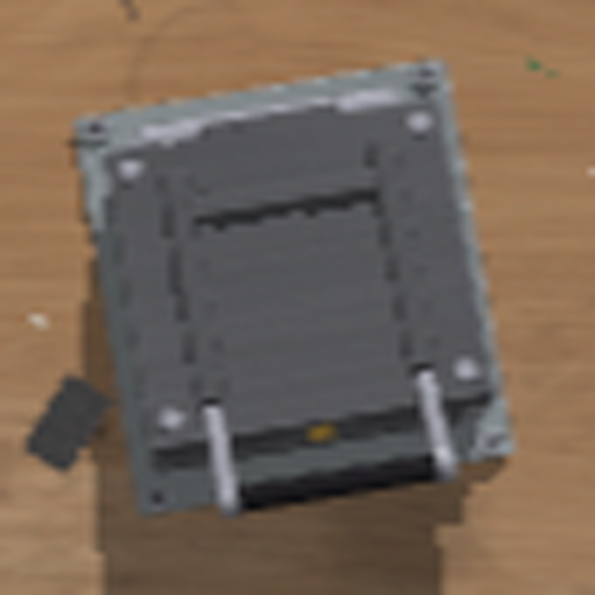

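View pics/c_scene.png

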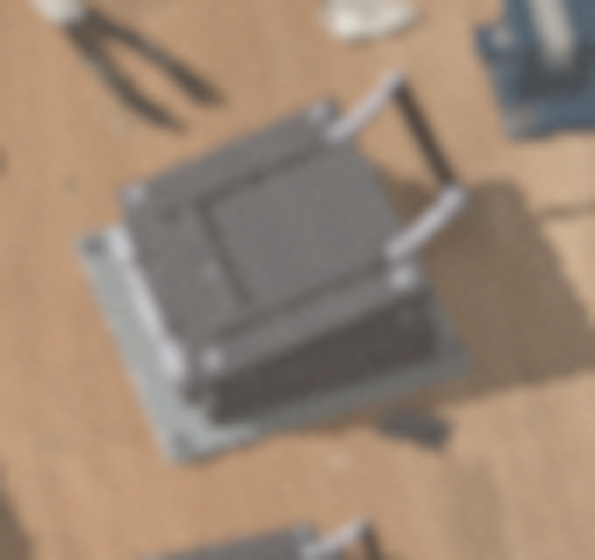

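The lid stands clearly ajar. In the top crop the foot plate corners are at (78,120), (443,62), (512,452) and (140,515), and the handle ends at (230,500) and (447,468). In the scene crop the plate corners are at (82,238), (175,462) and (470,365), and the handle ends at (397,78) and (458,192). I'll fit the pose to these.

```bash
cat > h.py <<'E'
import pickle,numpy as np
from scipy.optimize import least_squares
def proj(f,X):
    c=np.asarray(X)@f["R"].T+f["t"]; s=c[:,:2]/c[:,2:]
    s=s*(1+f["k1"]*(s**2).sum(1,keepdims=True))
    return s*np.diag(f["mtx"])[:2]+f["mtx"][:2,2]
def Rz(a): return np.array([[np.cos(a),-np.sin(a),0],[np.sin(a),np.cos(a),0],[0,0,1]])
def world(p,q): return np.asarray(q)@Rz(p[2]).T+np.array([p[0],p[1],0])
def lidpt(th,q):  # lid point given shut in mould coords (m)
    q=np.asarray(q,float)-[.066,0,.03]; c,s=np.cos(th),np.sin(th)
    # opening: -x goes up
    return np.c_[q[:,0]*c+q[:,2]*s, q[:,1], -q[:,0]*s+q[:,2]*c]+[.066,0,.03]
E
python3 - <<'E'
from h import *
T=pickle.load(open("top0.pkl","rb"));S=pickle.load(open("scene0.pkl","rb"))
cv=lambda uv,o:(np.array(uv)+.5)/7-.5+o
tu=cv([(78,120),(443,62),(512,452),(140,515),(230,500),(447,468)],[230,155])
su=cv([(82,238),(175,462),(470,365),(458,192),(397,78)],[215,155])
def pts(p):
    a,b=.08,.075
    foot=np.array([[a,b,.006],[a,-b,.006],[-a,-b,.006],[-a,b,.006]])+[p[4],0,0]
    h=lidpt(p[3],[[-.088,.040,.062],[-.088,-.040,.062]])
    return world(p,foot),world(p,h)
def res(p):
    f,h=pts(p)
    return np.r_[(proj(T,np.r_[f,h])-tu).ravel(),(proj(S,np.r_[f[[1,0,3]],h])-su).ravel(),p[4]*100]
r=least_squares(res,[.5,0,.1,.3,0]);print(r.x,np.round(r.fun,1))
p=r.x
print(pts(p)[1],world(p,[[-.007,0,.0245]]))
print("lid corner top", proj(T,world(p,lidpt(p[3],[[-.06,.065,.044],[-.06,-.065,.044]]))))
E
```

```text
[ 0.51594201 -0.1054506   0.19550903  0.20985054  0.00398329] [-1.  -0.1  0.  -0.6  0.3  0.4 -0.5  0.5 -0.4  0.4 -0.4 -0.3 -1.3 -1.2
 -0.5 -1.3  1.  -0.9  0.   0.1 -0.1 -0.1  0.4]
[[ 0.431701   -0.08135675  0.0933783 ]
 [ 0.44724227 -0.15983266  0.0933783 ]] [[ 0.50907537 -0.10681047  0.0245    ]]
lid corner top [[250.97222319 219.20795398]
 [300.18110324 210.92865137]]
```

{"op": "move_arm", "data": {
  "rows": [
    [-2.5,-2.7,0,0,0,0,0],
    [-2.5,-2.7,0,0,0,0,0],
    [-2.5,-2.7,0,0,0,0,0],
    [-2.5,-2.7,0,0,0,0,0],
    [-2.5,-2.7,0,0,0,0,0],
    [-2.5,-2.7,0,0,0,0,0],
    [-2.5,-2.7,0,0,0,0,0],
    [-2.5,-2.7,0,0,0,0,0],
    [-2.5,-2.7,0,0,0,0,0],
    [-2.5,-2.7,0,0,0,0,0],
    [-2.5,-2.7,0,0,0,0,0],
    [-2.5,-2.7,0,0,0,0,0],
    [0,0,0,0,0,6.6,-0.3],
    [0,0,0,0,0,6.6,-0.3],
    [0,0,0,0,0,6.6,-0.3],
    [0,0,0,0,0,6.6,-0.3],
    [0,0,0,0,0,6.6,-0.3],
    [0,0,0,0,0,6.6,-0.3],
    [0,0,0,0,0,6.6,-0.3],
    [0,0,0,0,0,6.6,-0.3]
  ]
}}

```text
time: 1.77
tool_pos: [0.359, 0.2267, 0.2497]
tool_rot: [-0.0, 0.544, 0.839, -0.0]
contact_force: [-0.2, -0.0, -0.2]
gripper_width: 0.35
grasp_force: 0.0
```

```bash
cat >> h.py <<'E'
def go(target,ydeg):
    from plant import manip
    from scipy.spatial.transform import Rotation as Ro
    s=manip.state(); R=Ro.from_quat(np.roll(s["tool_rot"],-1)).as_matrix()
    d=np.asarray(target)-s["tool_pos"]
    y=np.deg2rad(ydeg); yv=np.array([np.cos(y),np.sin(y),0]); zv=np.array([0,0,-1.]); G=np.c_[np.cross(yv,zv),yv,zv]
    print("after turn: shift cm",np.round(G.T@d*100,2)," before turn:",np.round(R.T@d*100,2),"turn deg",np.round(Ro.from_matrix(R.T@G).as_rotvec(degrees=True),2))
    print("pos",np.round(s["tool_pos"],4),"F",np.round(s["contact_force"],1),"w",round(s["gripper_width"],3),"gf",s["grasp_force"],"t",s["time"])
E
python3 -c "
from h import *
go([.4395,-.1206,.17],11.2)"
```

```text
after turn: shift cm [-35.64   1.15   7.97]  before turn: [-35.    -6.8    7.98] turn deg [-0.06  0.   12.85]
pos [0.359  0.2267 0.2497] F [-0.2 -0.  -0.2] w 0.35 gf 0.0 t 1.7667
```

{"op": "move_arm", "data": {
  "rows": [
    [0,0,0,0,0,6.4,-0.3],
    [0,0,0,0,0,6.4,-0.3],
    [-3.56,0.12,0.8,0,0,0,-0.3],
    [-3.56,0.12,0.8,0,0,0,-0.3],
    [-3.56,0.12,0.8,0,0,0,-0.3],
    [-3.56,0.12,0.8,0,0,0,-0.3],
    [-3.56,0.12,0.8,0,0,0,-0.3],
    [-3.56,0.12,0.8,0,0,0,-0.3],
    [-3.56,0.12,0.8,0,0,0,-0.3],
    [-3.56,0.12,0.8,0,0,0,-0.3],
    [-3.56,0.12,0.8,0,0,0,-0.3],
    [-3.56,0.12,0.8,0,0,0,-0.3],
    [0,0,0,0,0,0,-0.3],
    [0,0,0,0,0,0,-0.3]
  ]
}}

```text
time: 2.93
tool_pos: [0.4419, -0.1206, 0.1692]
tool_rot: [-0.001, 0.634, 0.774, -0.0]
contact_force: [-0.2, 0.8, 0.1]
gripper_width: 0.355
grasp_force: 0.0
```

```bash
python3 -c "
from h import *
go([.4395,-.1206,.0934],11.2)"
```

```text
after turn: shift cm [ 0.05 -0.23  7.58]  before turn: [ 0.03 -0.22  7.58] turn deg [-0.12 -0.11  0.18]
pos [ 0.4419 -0.1206  0.1692] F [-0.2  0.8  0.1] w 0.355 gf 0.0 t 2.9333
```

{"op": "move_arm", "data": {
  "rows": [
    [0,-0.22,1.6,0,0,0,-0.3],
    [0,0,1.6,0,0,0,-0.3],
    [0,0,1.6,0,0,0,-0.3],
    [0,0,1.4,0,0,0,-0.3],
    [0,0,1.1,0,0,0,-0.3],
    [0,0,0,0,0,0,-0.3],
    [0,0,0,0,0,0,-0.3]
  ]
}}

```text
time: 3.52
tool_pos: [0.44, -0.119, 0.097]
tool_rot: [-0.001, 0.632, 0.775, -0.0]
contact_force: [0.3, -0.5, -0.3]
gripper_width: 0.35
grasp_force: 0.0
```

```bash
python3 - <<'E'
from h import *
from plant import manip
import cv2
go([.4395,-.1206,.0934],11.2)
f=manip.grab_frame("scene");cv2.imwrite("pics/g1.png",cv2.resize(f["img"][140:240,200:320],(720,600),interpolation=cv2.INTER_CUBIC))
E
```

```text
after turn: shift cm [-0.14 -0.08  0.36]  before turn: [-0.14 -0.08  0.36] turn deg [-0.05 -0.05  0.44]
pos [ 0.44  -0.119  0.097] F [ 0.3 -0.5 -0.3] w 0.35 gf 0.0 t 3.5167
```

View pics/g1.png

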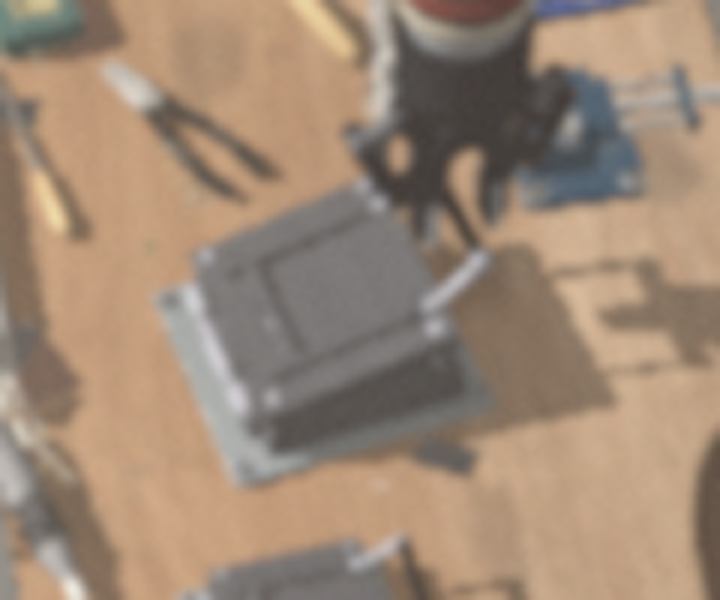

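The bar at about (460,225) lies between the two fingertips at (428,235) and (492,215). I'll close on it.

{"op": "move_arm", "data": {
  "rows": [
    [0,0,0.3,0,0,0,-0.3],
    [0,0,0,0,0,0,-1],
    [0,0,0,0,0,0,-1],
    [0,0,0,0,0,0,-1],
    [0,0,0,0,0,0,-1],
    [0,0,0,0,0,0,-1],
    [0,0,0,0,0,0,-1]
  ]
}}

```text
time: 4.15
tool_pos: [0.4416, -0.1198, 0.095]
tool_rot: [0.001, 0.632, 0.775, 0.001]
contact_force: [4.6, 1.7, -2.0]
gripper_width: 0.092
grasp_force: 58.4
```

```bash
python3 - <<'E'
from h import *
go([.4395,-.1206,.0934],11.2)
# path of handle in mould frame: shifts along tool y(+x mould) and tool -z
for n,a,b in((20,.21,1.0),(20,1.0,1.75)):
    th=np.linspace(a,b,n+1); q=lidpt(0,[[-.088,0,.062]])
    P=np.array([lidpt(t,q)[0] for t in th])*100
    print(np.round(np.c_[np.diff(P[:,0]),-np.diff(P[:,2])],2).tolist())
E
```

```text
after turn: shift cm [-0.03 -0.22  0.16]  before turn: [-0.03 -0.22  0.16] turn deg [0.2  0.03 0.35]
pos [ 0.4416 -0.1198  0.095 ] F [ 4.6  1.7 -2. ] w 0.092 gf 58.43573212623596 t 4.15
[[0.26, -0.56], [0.28, -0.55], [0.31, -0.54], [0.33, -0.53], [0.35, -0.52], [0.37, -0.5], [0.39, -0.49], [0.41, -0.47], [0.42, -0.45], [0.44, -0.44], [0.46, -0.42], [0.47, -0.4], [0.49, -0.38], [0.5, -0.36], [0.52, -0.34], [0.53, -0.32], [0.54, -0.3], [0.56, -0.28], [0.57, -0.26], [0.58, -0.23]]
[[0.55, -0.2], [0.56, -0.18], [0.57, -0.16], [0.57, -0.14], [0.58, -0.12], [0.58, -0.09], [0.59, -0.07], [0.59, -0.05], [0.59, -0.03], [0.59, -0.01], [0.59, 0.02], [0.59, 0.04], [0.59, 0.06], [0.58, 0.08], [0.58, 0.1], [0.58, 0.13], [0.57, 0.15], [0.57, 0.17], [0.56, 0.19], [0.55, 0.21]]
```

{"op": "move_arm", "data": {
  "rows": [
    [0,0.26,-0.56,0,0,0,-1],
    [0,0.28,-0.55,0,0,0,-1],
    [0,0.31,-0.54,0,0,0,-1],
    [0,0.33,-0.53,0,0,0,-1],
    [0,0.35,-0.52,0,0,0,-1],
    [0,0.37,-0.5,0,0,0,-1],
    [0,0.39,-0.49,0,0,0,-1],
    [0,0.41,-0.47,0,0,0,-1],
    [0,0.42,-0.45,0,0,0,-1],
    [0,0.44,-0.44,0,0,0,-1]
  ]
}}

```text
time: 4.98
tool_pos: [0.4745, -0.1133, 0.1455]
tool_rot: [-0.001, 0.632, 0.775, -0.002]
contact_force: [-4.8, -5.5, -0.5]
gripper_width: 0.091
grasp_force: 58.4
```

```bash
cat >> h.py <<'E'
P0=[ 0.51594201,-0.1054506,0.19550903]
def handle():
    from plant import manip
    s=manip.state(); d=s["tool_pos"]-world(P0,[[.066,0,.03]])[0]; m=Rz(P0[2]).T@d
    print("radius",np.hypot(m[0],m[2]),"lid",np.arctan2(m[2],-m[0])-.2049,"F",s["contact_force"],s["ft_torque"])
E
python3 -c "
from h import *
handle()"
```

```text
radius 0.1582457461593552 lid 0.6134763753956481 F [-4.76104854 -5.5193436  -0.49429652] [-0.82565649  0.94927379 -0.04901631]
```

Tracking well. I'll continue.

{"op": "move_arm", "data": {
  "rows": [
    [0,0.46,-0.42,0,0,0,-1],
    [0,0.47,-0.4,0,0,0,-1],
    [0,0.49,-0.38,0,0,0,-1],
    [0,0.5,-0.36,0,0,0,-1],
    [0,0.52,-0.34,0,0,0,-1],
    [0,0.53,-0.32,0,0,0,-1],
    [0,0.54,-0.3,0,0,0,-1],
    [0,0.56,-0.28,0,0,0,-1],
    [0,0.57,-0.26,0,0,0,-1],
    [0,0.58,-0.23,0,0,0,-1]
  ]
}}

```text
time: 5.82
tool_pos: [0.5266, -0.1031, 0.1818]
tool_rot: [0.0, 0.632, 0.775, -0.001]
contact_force: [-7.9, -3.2, 9.9]
gripper_width: 0.087
grasp_force: 58.6
```

```bash
python3 -c "
from h import *
handle()"
```

```text
radius 0.16148338366090564 lid 1.017801090089956 F [-7.903614   -3.20972279  9.89616269] [-0.55930703  1.65622727 -0.08361671]
```

{"op": "move_arm", "data": {
  "rows": [
    [0,0.55,-0.26,0,0,0,-1],
    [0,0.56,-0.24,0,0,0,-1],
    [0,0.57,-0.2,0,0,0,-1],
    [0,0.57,-0.16,0,0,0,-1],
    [0,0.58,-0.12,0,0,0,-1],
    [0,0.58,-0.09,0,0,0,-1],
    [0,0.59,-0.07,0,0,0,-1],
    [0,0.59,-0.05,0,0,0,-1],
    [0,0.59,-0.03,0,0,0,-1],
    [0,0.59,-0.01,0,0,0,-1]
  ]
}}

```text
time: 6.65
tool_pos: [0.5839, -0.0917, 0.1935]
tool_rot: [0.001, 0.632, 0.775, -0.001]
contact_force: [-1.4, -3.2, 4.5]
gripper_width: 0.083
grasp_force: 60.2
```

```bash
python3 -c "
from h import *
handle()"
```

```text
radius 0.16351868618465537 lid 1.3860009548282655 F [-1.44428944 -3.18232789  4.49406173] [-0.27352913  0.57329262 -0.04177249]
```

{"op": "move_arm", "data": {
  "rows": [
    [0,0.59,0.0,0,0,0,-1],
    [0,0.59,0.02,0,0,0,-1],
    [0,0.59,0.05,0,0,0,-1],
    [0,0.58,0.08,0,0,0,-1],
    [0,0.58,0.1,0,0,0,-1],
    [0,0.58,0.13,0,0,0,-1],
    [0,0.57,0.15,0,0,0,-1],
    [0,0.57,0.17,0,0,0,-1],
    [0,0.56,0.19,0,0,0,-1],
    [0,0,0,0,0,0,-1],
    [0,0,0,0,0,0,-1]
  ]
}}

```text
time: 7.57
tool_pos: [0.6364, -0.0813, 0.1844]
tool_rot: [0.003, 0.632, 0.775, 0.001]
contact_force: [3.6, -4.7, 2.8]
gripper_width: 0.085
grasp_force: 60.3
```

```bash
python3 -c "
from h import *
handle()"
```

```text
radius 0.16455674060310269 lid 1.7188983259593276 F [ 3.56690391 -4.71931121  2.81371475] [-0.81894082 -0.29990051 -0.00826174]
```

{"op": "move_arm", "data": {
  "rows": [
    [0,0,0,0,0,0,-0.3],
    [0,0,0,0,0,0,-0.3],
    [0,0,0,0,0,0,-0.3],
    [0,0,0,0,0,0,-0.3],
    [0,0,-1.5,0,0,0,-0.3],
    [0,0,-2.5,0,0,0,-0.3],
    [0,0,-3,0,0,0,-0.3],
    [0,-3.5,0,0,0,0,-0.3],
    [0,-3.5,0,0,0,0,0],
    [0,-3.5,0,0,0,-7,0.3],
    [0,-3.5,0,0,0,-7,0.6],
    [0,-3.5,0,0,0,-7,1],
    [0,-3,0,0,0,-7,1],
    [0,0,0,0,0,-7,1],
    [0,0,0,0,0,-7,1],
    [0,0,0,0,0,-7,1]
  ]
}}

```text
time: 8.9
tool_pos: [0.4407, -0.144, 0.2526]
tool_rot: [0.001, 0.252, 0.968, 0.0]
contact_force: [-0.8, -0.9, -0.3]
gripper_width: 1.001
grasp_force: 0.0
```

```bash
python3 - <<'E'
from h import *
from plant import manip
import cv2
go([.509,-.1068,.2],101.2)
for n in("top","scene"):
    f=manip.grab_frame(n);pickle.dump(f,open(n+"1.pkl","wb"))
S=pickle.load(open("scene1.pkl","rb"))["img"][140:240,200:330];T=pickle.load(open("top1.pkl","rb"))["img"][140:240,215:345]
cv2.imwrite("pics/o1.png",np.vstack([cv2.resize(i,(390,300),interpolation=cv2.INTER_CUBIC) for i in(T,S)]))
E
```

```text
after turn: shift cm [-7.42  2.32  5.26]  before turn: [-4.15  6.57  5.27] turn deg [-1.000e-02  1.100e-01 -4.034e+01]
pos [ 0.4407 -0.144   0.2526] F [-0.8 -0.9 -0.3] w 1.001 gf 0.0 t 8.9
```

View pics/o1.png

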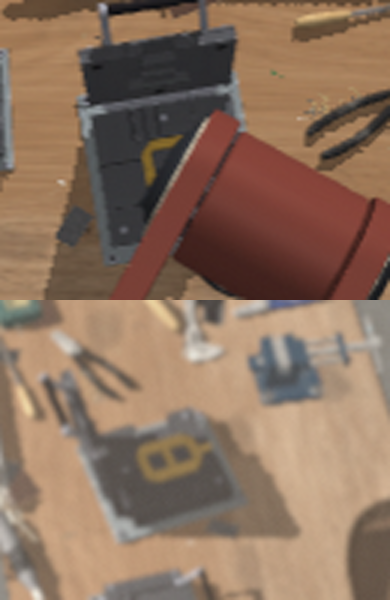

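{"op": "move_arm", "data": {
  "rows": [
    [0,0,0,0,0,-6.7,1],
    [0,0,0,0,0,-6.7,1],
    [0,0,0,0,0,-6.7,1],
    [0,0,0,0,0,-6.7,1],
    [0,0,0,0,0,-6.7,1],
    [0,0,0,0,0,-6.8,1],
    [0,3.6,0,0,0,0,1],
    [0,3.6,0,0,0,0,1],
    [0,3.6,0,0,0,0,1],
    [0,3.6,0,0,0,0,1],
    [0,3.6,0,0,0,0,1],
    [0,3.6,0,0,0,0,1],
    [0,3.6,0,0,0,0,1],
    [0,0,0,0,0,0,1]
  ]
}}

```text
time: 10.17
tool_pos: [0.3921, 0.1087, 0.252]
tool_rot: [0.0, -0.097, 0.995, 0.001]
contact_force: [0.7, -0.9, 0.3]
gripper_width: 1.002
grasp_force: 0.0
```

```bash
python3 - <<'E'
from h import *
from plant import manip
import cv2
go([.509,-.1068,.2],101.2)
for n in("top","scene"):
    f=manip.grab_frame(n);pickle.dump(f,open(n+"2.pkl","wb"))
S=pickle.load(open("scene1.pkl","rb"))["img"][165:225,225:285];T=pickle.load(open("top2.pkl","rb"))["img"][165:230,235:300]
cv2.imwrite("pics/o2.png",cv2.resize(np.hstack([cv2.resize(i,(390,390),interpolation=cv2.INTER_CUBIC) for i in(T,S)]),None,fx=1,fy=1))
E
```

```text
after turn: shift cm [ -7.28 -23.41   5.2 ]  before turn: [ -7.29 -23.42   5.14] turn deg [ 0.15  0.06 -0.04]
pos [0.3921 0.1087 0.252 ] F [ 0.7 -0.9  0.3] w 1.002 gf 0.0 t 10.1667
```

View pics/o2.png

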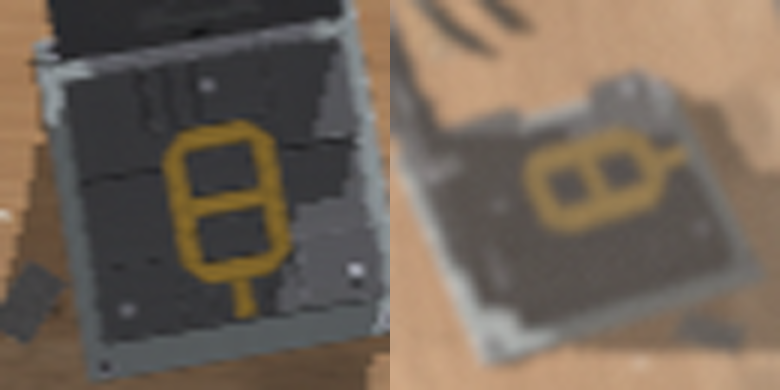

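The lid stands open. The casting is seated, with its centre at about (227,200) in the left (top view) panel and (597,182) in the right (scene) panel. I'll fit its pose by colour mask.

```bash
python3 - <<'E'
from h import *
import cv2
from scipy.optimize import minimize
fr=[("top2.pkl",(235,165)),("scene1.pkl",(225,165))]
o=np.array([[-35,-17],[-27,-25],[27,-25],[35,-17],[35,17],[27,25],[-27,25],[-35,17]])*1e-3
h=lambda x0,x1:np.array([[x0,-16],[x0,16],[x1,16],[x1,-16]])*1e-3
spr=np.array([[-51,-4],[-51,4],[-35,4],[-35,-4]])*1e-3
K=8
def rend(f,off,p):
    m=np.zeros((65*K,65*K),np.uint8)
    def poly(q,v,z=.0375):
        w=world(p,np.c_[q,np.full(len(q),z)]); cv2.fillPoly(m,[np.round((proj(f,w)-off+.5)*K).astype(np.int32)],v)
    poly(o,1); poly(spr,1,.033)
    poly(h(-26,-4),0); poly(h(4,26),0)
    return cv2.resize(m.astype(np.float32),(65,65),interpolation=cv2.INTER_AREA)
D=[]
for n,off in fr:
    f=pickle.load(open(n,"rb")); im=f["img"][off[1]:off[1]+65,off[0]:off[0]+65].astype(float)
    s=im[...,2]-im[...,0]; hsv=cv2.cvtColor(im.astype(np.uint8),cv2.COLOR_BGR2HSV)
    m=((hsv[...,0]>17)&(hsv[...,0]<32)&(hsv[...,1]>130)).astype(np.uint8)
    c=cv2.connectedComponentsWithStats(m)[1:3]; k=1+np.argmax(c[1][1:,4]); w=(c[0]==k).astype(np.float32)
    print(n,w.sum(),rend(f,off,[.509,-.1068,.1955]).sum()); D.append((f,np.array(off),w))
def cost(p,ds): return sum(((cv2.GaussianBlur(rend(f,o_,p)-w,(0,0),1))**2).sum() for f,o_,w in ds)
for ds in(D,D[:1],D[1:]):
    r=minimize(cost,[.509,-.1068,.1955],args=(ds,),method="Nelder-Mead",options=dict(initial_simplex=np.array([[.509,-.1068,.1955],[.519,-.1068,.1955],[.509,-.0968,.1955],[.509,-.1068,.3]])))
    print(np.round(r.x,4),r.fun)
E
```

```text
top2.pkl 268.0 288.90625Traceback (most recent call last):
  File "<stdin>", line 21, in <module>
    return _wrapfunc(a, 'argmax', axis=axis, out=out, **kwds)
    return bound(*args, **kwds)
ValueError: attempt to get argmax of an empty sequence
```

```bash
cat > fit.py <<'E'
from h import *
import cv2
from scipy.optimize import minimize
fr=[("top2.pkl",(235,165)),("scene1.pkl",(225,165))]
o=np.array([[-35,-17],[-27,-25],[27,-25],[35,-17],[35,17],[27,25],[-27,25],[-35,17]])*1e-3
h=lambda x0,x1:np.array([[x0,-16],[x0,16],[x1,16],[x1,-16]])*1e-3
spr=np.array([[-51,-4],[-51,4],[-35,4],[-35,-4]])*1e-3
K=8
def rend(f,off,p):
    m=np.zeros((65*K,65*K),np.uint8)
    def poly(q,v,z=.0375):
        w=world(p,np.c_[q,np.full(len(q),z)]); cv2.fillPoly(m,[np.round((proj(f,w)-off+.5)*K).astype(np.int32)],v)
    poly(o,1); poly(spr,1,.033)
    poly(h(-26,-4),0); poly(h(4,26),0)
    return cv2.resize(m.astype(np.float32),(65,65),interpolation=cv2.INTER_AREA)
D=[]
for n,off in fr:
    f=pickle.load(open(n,"rb")); im=f["img"][off[1]:off[1]+65,off[0]:off[0]+65]
    hsv=cv2.cvtColor(im,cv2.COLOR_BGR2HSV)
    print(hsv[32,20:45,:2].tolist())
    m=((hsv[...,0]>16)&(hsv[...,0]<32)&(hsv[...,1]>(130 if "top" in n else 75))).astype(np.uint8)
    c=cv2.connectedComponentsWithStats(m)[1:3]; k=1+np.argmax(c[1][1:,4]); w=(c[0]==k).astype(np.float32)
    print(n,w.sum(),rend(f,off,[.509,-.1068,.1955]).sum()); D.append((f,np.array(off),w))
def cost(p,ds): return sum(((cv2.GaussianBlur(rend(f,o_,p)-w,(0,0),1))**2).sum() for f,o_,w in ds)
for ds in(D,D[:1],D[1:]):
    r=minimize(cost,[.509,-.1068,.1955],args=(ds,),method="Nelder-Mead",options=dict(initial_simplex=np.array([[.509,-.1068,.1955],[.519,-.1068,.1955],[.509,-.0968,.1955],[.509,-.1068,.3]])))
    print(np.round(r.x,4),r.fun)
E
python3 fit.py
```

```text
[[113, 18], [110, 13], [120, 17], [120, 17], [120, 17], [128, 18], [120, 9], [18, 22], [20, 136], [21, 166], [21, 170], [20, 137], [10, 15], [15, 20], [20, 72], [20, 99], [20, 120], [20, 156], [20, 163], [20, 166], [21, 167], [20, 169], [20, 168], [21, 167], [21, 169]]
top2.pkl 268.0 288.90625
[[9, 30], [13, 44], [17, 78], [18, 104], [19, 112], [19, 112], [19, 106], [18, 105], [19, 112], [18, 114], [19, 118], [19, 115], [19, 115], [19, 115], [19, 110], [19, 108], [19, 103], [17, 93], [17, 83], [17, 73], [16, 55], [15, 38], [10, 26], [10, 26], [12, 29]]
scene1.pkl 228.0 134.03125
[ 0.5101 -0.106   0.1919] 73.27033996582031
[ 0.5097 -0.1071  0.2097] 4.970522880554199
[ 0.5119 -0.0978  0.1963] 27.596126556396484
```

```bash
python3 -c "
from h import *
go([.5097,-.1071,.034],101.7)"
```

```text
after turn: shift cm [ -7.1  -23.12  21.78]  before turn: [ -7.38 -23.02  21.79] turn deg [-0.03  0.04 -0.73]
pos [0.3933 0.1049 0.2518] F [ 0.3 -0.4  0.3] w 1.0 gf 0.0 t 10.2667
```

{"op": "move_arm", "data": {
  "rows": [
    [0,0,0,0,0,-0.7,0.4],
    [-0.71,-2.31,0,0,0,0,0.4],
    [-0.71,-2.31,0,0,0,0,0.4],
    [-0.71,-2.31,0,0,0,0,0.4],
    [-0.71,-2.31,0,0,0,0,0.4],
    [-0.71,-2.31,0,0,0,0,0.4],
    [-0.71,-2.31,0,0,0,0,0.4],
    [-0.71,-2.31,0,0,0,0,0.4],
    [-0.71,-2.31,0,0,0,0,0.4],
    [-0.71,-2.31,0,0,0,0,0.4],
    [-0.71,-2.31,0,0,0,0,0.4],
    [0,0,3,0,0,0,0.4],
    [0,0,3,0,0,0,0.4],
    [0,0,3,0,0,0,0.4],
    [0,0,3,0,0,0,0.4],
    [0,0,0,0,0,0,0.4],
    [0,0,0,0,0,0,0.4]
  ]
}}

```text
time: 11.68
tool_pos: [0.5079, -0.1095, 0.1295]
tool_rot: [-0.002, -0.099, 0.995, 0.001]
contact_force: [0.4, 1.2, 0.7]
gripper_width: 0.699
grasp_force: 0.0
```

```bash
python3 -c "
from h import *
go([.5097,-.1071,.034],101.7)"
```

```text
after turn: shift cm [-0.23  0.19  9.55]  before turn: [-0.26  0.17  9.55] turn deg [ 0.13 -0.22 -0.3 ]
pos [ 0.5079 -0.1095  0.1295] F [0.4 1.2 0.7] w 0.699 gf 0.0 t 11.6833
```

{"op": "move_arm", "data": {
  "rows": [
    [-0.15,0.1,2,0,0,0,0.4],
    [0,0,2,0,0,0,0.4],
    [0,0,1.5,0,0,0,0.4],
    [0,0,0,0,0,0,0.4],
    [0,0,0,0,0,0,0.4],
    [0,0,0,0,0,0,0.4]
  ]
}}

```text
time: 12.18
tool_pos: [0.5124, -0.1081, 0.0789]
tool_rot: [0.002, -0.1, 0.995, -0.001]
contact_force: [-1.2, 0.0, -0.1]
gripper_width: 0.698
grasp_force: 0.0
```

```bash
python3 - <<'E'
from h import *
from plant import manip
import cv2
go([.5097,-.1071,.034],101.7)
f=manip.grab_frame("scene")["img"]
cv2.imwrite("pics/g2.png",cv2.resize(f[130:230,210:310],(600,600),interpolation=cv2.INTER_CUBIC))
E
```

```text
after turn: shift cm [0.25 0.15 4.49]  before turn: [0.26 0.16 4.49] turn deg [-0.13  0.21 -0.16]
pos [ 0.5124 -0.1081  0.0789] F [-1.2  0.  -0.1] w 0.698 gf 0.0 t 12.1833
```

View pics/g2.png

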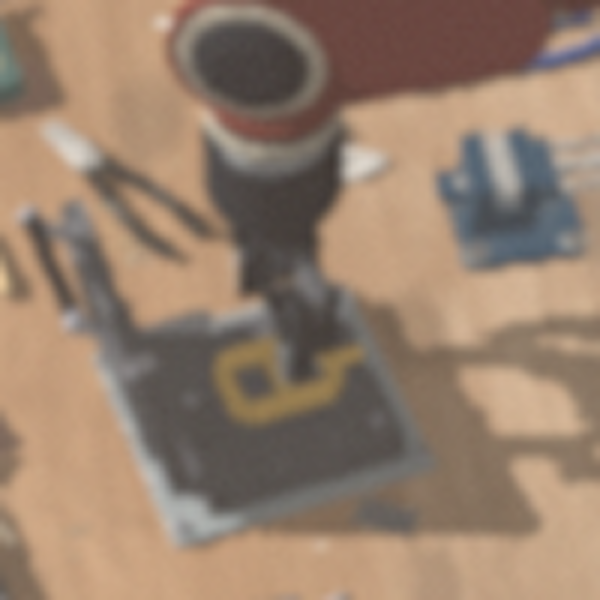

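The near fingertip, at (300,375), is still above the casting, so I'll descend into the slots.

{"op": "move_arm", "data": {
  "rows": [
    [0.1,0.1,1,0,0,0,0.4],
    [0,0,1,0,0,0,0.4],
    [0,0,0.8,0,0,0,0.4],
    [0,0,0.7,0,0,0,0.4],
    [0,0,0.5,0,0,0,0.4],
    [0,0,0,0,0,0,0.4],
    [0,0,0,0,0,0,0.4]
  ]
}}

```text
time: 12.82
tool_pos: [0.5091, -0.1061, 0.0354]
tool_rot: [-0.001, -0.101, 0.995, 0.0]
contact_force: [0.1, -0.6, 0.7]
gripper_width: 0.697
grasp_force: 0.0
```

```bash
python3 -c "
from h import *
go([.5097,-.1071,.034],101.7)"
```

```text
after turn: shift cm [-0.04 -0.11  0.14]  before turn: [-0.04 -0.11  0.14] turn deg [ 0.04 -0.06 -0.12]
pos [ 0.5091 -0.1061  0.0354] F [ 0.1 -0.6  0.7] w 0.697 gf 0.0 t 12.8167
```

No contact so far, so I'll go 2 mm lower and close.

{"op": "move_arm", "data": {
  "rows": [
    [0,0,0.2,0,0,0,0.4],
    [0,0,0,0,0,0,0.4],
    [0,0,0,0,0,0,-1],
    [0,0,0,0,0,0,-1],
    [0,0,0,0,0,0,-1],
    [0,0,0,0,0,0,-1],
    [0,0,0,0,0,0,-1],
    [0,0,0,0,0,0,-1],
    [0,0,0,0,0,0,-1]
  ]
}}

```text
time: 13.57
tool_pos: [0.51, -0.1064, 0.0348]
tool_rot: [0.001, -0.101, 0.995, -0.0]
contact_force: [-0.5, 0.6, 6.6]
gripper_width: 0.568
grasp_force: 63.5
```

{"op": "move_arm", "data": {
  "rows": [
    [0,0,-0.2,0,0,0,-1],
    [0,0,-0.3,0,0,0,-1],
    [0,0,-0.4,0,0,0,-1],
    [0,0,-0.5,0,0,0,-1],
    [0,0,-0.6,0,0,0,-1],
    [0,0,-0.6,0,0,0,-1],
    [0,0,-0.6,0,0,0,-1],
    [0,0,-0.6,0,0,0,-1],
    [0,0,-0.6,0,0,0,-1],
    [0,0,-0.6,0,0,0,-1]
  ]
}}

```text
time: 14.4
tool_pos: [0.5096, -0.1063, 0.0849]
tool_rot: [0.0, -0.101, 0.995, -0.0]
contact_force: [-0.4, 0.2, -1.7]
gripper_width: 0.574
grasp_force: 62.8
```

```bash
python3 - <<'E'
from h import *
from plant import manip
import cv2
go([.5097,-.1071,.18],101.7)
f=manip.grab_frame("scene")["img"]
cv2.imwrite("pics/l1.png",cv2.resize(f[130:230,210:310],(600,600),interpolation=cv2.INTER_CUBIC))
E
```

```text
after turn: shift cm [ 0.   -0.08 -9.51]  before turn: [ 0.   -0.09 -9.51] turn deg [-0.01  0.01 -0.12]
pos [ 0.5096 -0.1063  0.0849] F [-0.4  0.2 -1.7] w 0.574 gf 62.78116464614868 t 14.4
```

View pics/l1.png

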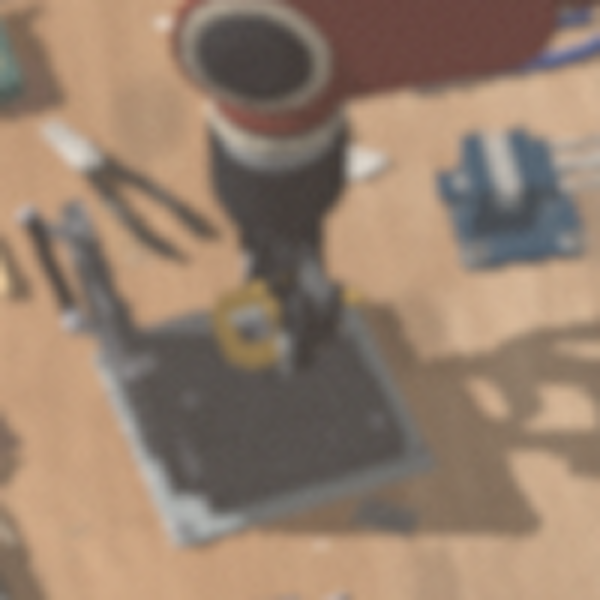

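The casting is up with the fingers, with its frame at (250,325), and looks level. I'll raise it further.

{"op": "move_arm", "data": {
  "rows": [
    [0,0,-0.5,0,0,0,-1],
    [0,0,-0.8,0,0,0,-1],
    [0,0,-0.8,0,0,0,-1],
    [0,0,-0.8,0,0,0,-1],
    [0,0,-0.8,0,0,0,-1],
    [0,0,-0.8,0,0,0,-1],
    [0,0,-0.8,0,0,0,-1],
    [0,0,-0.8,0,0,0,-1],
    [0,0,-0.8,0,0,0,-1],
    [0,0,-0.8,0,0,0,-1],
    [0,0,-0.5,0,0,0,-1],
    [0,0,-0.3,0,0,0,-1],
    [0,0,0,0,0,0,-1],
    [0,0,0,0,0,0,-1],
    [0,0,0,0,0,0,-1],
    [0,0,0,0,0,0,-1],
    [0,0,0,0,0,0,-1],
    [0,0,0,0,0,0,-1],
    [0,0,0,0,0,0,-1],
    [0,0,0,0,0,0,-1]
  ]
}}

```text
time: 16.12
tool_pos: [0.5094, -0.1062, 0.169]
tool_rot: [-0.0, -0.101, 0.995, 0.0]
contact_force: [0.1, -0.3, -2.0]
gripper_width: 0.569
grasp_force: 62.8
```

```bash
python3 - <<'E'
from h import *
from plant import manip
import cv2
go([.5097,-.1071,.18],101.7); print(manip.state()["joint_vel"].round(3))
f=manip.grab_frame("scene")["img"]
cv2.imwrite("pics/l2.png",cv2.resize(f[130:230,210:310],(600,600),interpolation=cv2.INTER_CUBIC))
E
```

```text
after turn: shift cm [-0.01 -0.09 -1.1 ]  before turn: [-0.01 -0.09 -1.1 ] turn deg [ 0.01 -0.01 -0.12]
pos [ 0.5094 -0.1062  0.169 ] F [ 0.1 -0.3 -2. ] w 0.569 gf 62.784082889556885 t 16.1167
[ 0.001 -0.002 -0.001 -0.001 -0.001  0.   ]
```

View pics/l2.png

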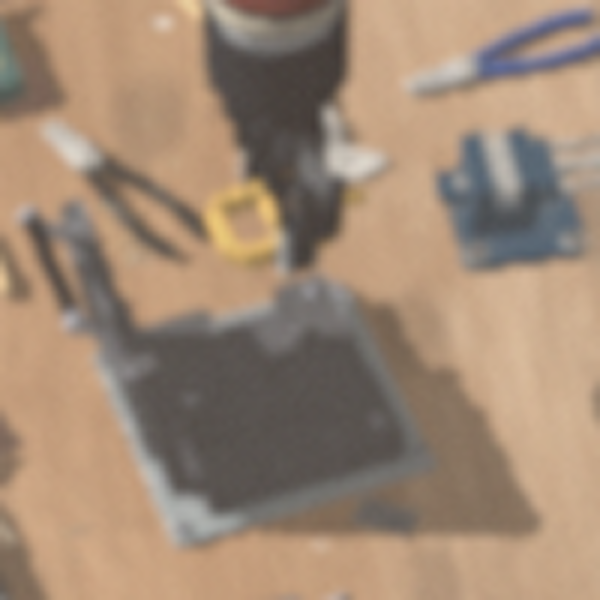

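The casting is held clear of the mould at (245,222), level and still, with the lid open.

```bash
python3 -c "
from plant import manip
print(manip.job_done())"
```

```text
the job is handed in; nothing more can be done
None
```

I've handed the job in: the mould lid stands open at about 1.7 rad, and the casting is gripped level and still, its underside about 16 cm above the bench (13 cm above the mould's lower half); no verdict came back.

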